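# Push the label plates out over the end of the ledge

## Task

Two steel label plates, a long one and a short one, lie flat in the lanes of the low ledge. With the fingertips push each along its lane until about a third of its length sticks out past the open end of the ledge, so that the next person can take it by the edge. Do not lift or tip the plates or let one fall off, and leave the bottle, the sample tub and the marker where they are.

Things in the scene. Friction and masses are not known exactly. Their poses are not given: they have to be found in the camera images.
- ledge: The ledge: a fixed low riser 340 mm long (y), 150 mm wide (x), its white top board 45 mm above the worktop. Two lanes, 61 mm wide, run along it, centred 33.5 mm (x) either side of its middle line. Bars 6 mm wide, 9 mm high stand between and beside them; a stop 10 mm thick, 20 mm high closes the +y (left) end; the -y end (right, seen from the robot) is open. Origin: centre of its underside.
- ledge_mouth (a point): The open end of the ledge: a point on top of the board, at the very edge of the open end, half-way across the ledge (where the middle bar ends). Its +y points along the ledge to the closed end 340 mm away, -y outwards off the open end, x across, z up.
- long_plate_lead (a point): The longer of two steel label plates: flat, 150 mm long (y), 56 mm wide (x), 6 mm thick, 100 to 200 g, small dark eyelets in the corners; it lies loose in either lane of the ledge. This point: middle of its leading end (towards the ledge's open end), on the underside; the plate reaches from here 150 mm along its own +y to its trailing end. z is up.
- short_plate_lead (a point): The shorter of two steel label plates: flat, 105 mm long (y), 56 mm wide (x), 6 mm thick, 70 to 140 g, small dark eyelets in the corners; it lies loose in either lane of the ledge. This point: middle of its leading end (towards the ledge's open end), on the underside; the plate reaches from here 105 mm along its own +y to its trailing end. z is up.
- dark_bottle: Bystander: a small dark reagent bottle with a black cap, 36x37x66 mm, standing on the worktop beyond the open end of the ledge. Origin at the centre of its underside.
- sample_tub: Bystander: a clear sample tub with pale brown pieces in it, 76x100x54 mm, on the worktop behind the ledge. Origin at the centre of its underside.
- marker: Bystander: a marker pen 137 mm long (its y), 12 mm wide, 14 mm high, lying on the worktop in front of the ledge. Origin at the centre of its underside.
There are look-alikes about, which are no part of the job. What is shaped like the part that bears short_plate_lead but yellow is not meant.

How it is judged:
At the end, for the whole second after the job is handed in: Both plates lie at rest and flat on the ledge in their lanes; the leading end of the long plate is 35 to 65 mm (a third is 50) and that of the short plate 23 to 47 mm (a third is 35) past the open end of the ledge (y of long_plate_lead in the frame of ledge_mouth between -0.065 and -0.035 m and y of short_plate_lead in the frame of ledge_mouth between -0.047 and -0.023 m and z of long_plate_lead in the frame of ledge_mouth between -0.004 and 0.003 m and angle between each of long_plate_lead, short_plate_lead's own z axis and vertical below 0.06 rad and angle between the y axis of each of long_plate_lead, short_plate_lead and the y axis of ledge_mouth, either way round below 0.12 rad and linear speed of each of long_plate, short_plate below 0.005 m/s and z of short_plate_lead in the frame of ledge_mouth between -0.004 and 0.003 m); the robot touches nothing.
It fails at once if the long plate is lifted or tipped up (z of long_plate_lead in the frame of ledge_mouth above 0.008 m or angle between long_plate_lead's own z axis and vertical above 0.15 rad).
It fails at once if the long plate falls off the ledge (z of long_plate_lead in the frame of ledge_mouth below -0.02 m).
It fails at once if the short plate is lifted or tipped up (z of short_plate_lead in the frame of ledge_mouth above 0.008 m or angle between short_plate_lead's own z axis and vertical above 0.15 rad).
It fails at once if the short plate falls off the ledge (z of short_plate_lead in the frame of ledge_mouth below -0.02 m).
It fails at once if the bottle, the sample tub or the marker is moved by more than 15 mm (distance of any of dark_bottle, sample_tub, marker from where it was at the start of the episode above 0.015 m).
It also fails if it takes over 54 s, if anything falls off the work surface, if the arm or the gripper's body presses on something with over 40 N, if the wrist force passes 120 N, or if a joint passes its speed limit or range.

## Robot

A 6-joint arm with a two-finger parallel gripper is mounted at the origin on a cart in front of the work surface, level with it; the furniture and walls round the work are solid. World frame = base frame: x ahead of the robot, y to its left, z up, the work surface at z = 0. Lengths are in m, angles in rad, forces in N, time in s.
With the tool pointing down it reaches from about 0.375 to 0.925 m from the base axis. Payload 5.7 kg.
Tool frame: the origin (TCP) lies midway between the tips of the shut fingers; the grasp point (between the pads) lies 19 mm behind it; z points along the fingers, x is the direction in which the jaws open and shut, and the axes are right-handed (so a half turn about z gives the same grasp; the last joint's range is limited). The gripper opens to 88 mm and grips with 3 to 60 N. Pads are 20 mm wide; open, the fingers measure 115 mm over their backs; the gripper's body (75 mm by 178 mm) begins 61 mm behind the grasp point.
Start: joints at [-1.444, 0.359, 1.51, -0, 1.272, -0.115], TCP at [0.144, -0.583, 0.196] pointing down, gripper open.
Joint ranges: [-2.97, 2.97], [-1.01, 2.36], [0.21, 2.38], [-0.96, 4.11], [0.2, 2.71], [-2.98, 2.98]. Speed limits (rad/s): [2.39, 2.39, 3.14, 3.14, 3.14, 3.14].

## Interface

Orientations are given as a unit quaternion [x, y, z, w].
In Python, from bench import move_ptp, servo_line, goto_joints, move_gripper, sleep, inverse_kinematics, capture, PlanningError, close_job, spot_in, silhouettes, current_clock, current_joint_pos, current_qvel, current_joint_torque, current_position, current_orientation, current_force, current_torque, current_finger_gap gives the robot as it stands. Calls block until the motion is done:
- move_ptp(position, orientation): joint-space move of the TCP to a pose.
- servo_line(position, orientation=None, rate=0.15, contact_N=None): straight line of the TCP; orientation=None keeps the orientation; rate is the mean speed in m/s. With contact_N (N) it stops when the force on the tool has changed by that much, and returns True; else False.
- goto_joints(angles): joint-space move.
- move_gripper(opening): finger opening in m; the grip force is fixed at half the most; returns when the fingers have stopped.
- sleep(seconds).
- inverse_kinematics(position, orientation): joint angles nearest the present ones, or None.
- capture(name): name is "side" or "top" or "wrist"; returns a dict with "image" (400x640x3 uint8, blue, green, red), "range_z" (400x640 float32, m along the optical axis (not along the pixel's ray), 0 where there is no reading), "intrinsics" (3x3 intrinsics, pixels), "R" (3x3) and "t" (3): a world point X has camera coordinates R X + t. Camera axes: x right, y down, z forward; pixel columns grow to the right and rows downward; lengths in m; the calibration is good to about 2 mm. A picture is of the moment at which its call begins.
A pose or a line that the arm cannot do raises PlanningError and nothing moves.
- close_job(): hands the job in, once; it reports no verdict.
Trained networks look in the newest picture that a camera, given by its name, has taken for a name from the list of things; names that differ only in an ending like _2 or _b are one class to them, and where a whole thing is asked for, a point or a joint stands for the part that bears it (a point fixed in the world has none). Each returns a list of dicts, best first, with "conf" (0 to 1); they miss things now and then, are a little off and sometimes report something else, mostly with a low value. They report only what shows in the picture. A call takes as long as a camera call. They do not tell look-alikes from the thing itself.
- spot_in(camera, query): "xy" ([column, row] in pixels, amid what is visible of it).
- silhouettes(camera, query): "region" (400x640 bool, what is visible of it) and "xy" ([column, row] in pixels, amid what is visible of it).
Readings, each from a call of its own:
- current_clock(): time.
- current_joint_pos(): joint angles.
- current_qvel(): joint speeds.
- current_joint_torque(): joint torques, N m.
- current_position(): TCP position.
- current_orientation(): TCP orientation.
- current_force(): force on the tool from outside, world axes, zero at the start.
- current_torque(): the same for the moment, N m.
- current_finger_gap(): finger opening in m.
Only numpy, scipy, OpenCV 4.12 (cv2) and the standard library are available. Lean on these libraries where they do the work, as an engineer would, in place of code of your own. Each camera call takes 0.05 s, during which the arm holds its last target.

## Working session

There is one attempt and no reset: what is moved stays moved. The work goes in short steps, each a Python script; the robot and the scene stay as the last script left them, time stands still between calls to the robot, and variables do not carry over. Pictures are saved under pics/ and viewed, and the job is handed in when it is done.

```bash
ls; mkdir -p pics
python3 - <<'E'
from bench import *
import cv2,numpy as np
print(current_clock(),current_position(),current_orientation(),current_finger_gap())
for n in ["side","top","wrist"]:
    c=capture(n); cv2.imwrite(f"pics/{n}0.png",c["image"]); np.savez(f"{n}0.npz",**c)
    print(n,c["t"],-c["R"].T@c["t"],c["R"][2])
    for q in ["ledge","long_plate_lead","short_plate_lead","dark_bottle","sample_tub","marker"]:
        print(q,[(np.round(d["xy"]),round(d["conf"],2),int(d["region"].sum())) for d in silhouettes(n,q)])
print(current_clock())
E
```

```text
pics
0.0 [ 0.14356601 -0.58182605  0.19471385] [ 7.87216350e-01 -6.16676244e-01 -6.39310398e-04 -6.48418588e-04] 0.08759872021350974
side [0.48238304 0.16573519 0.67456971] [0.1964304  0.7045886  0.42447125] [ 0.39342002 -0.83395575 -0.38696059]
ledge [(array([279., 244.]), 0.61, 7254)]
long_plate_lead [(array([275., 222.]), 0.78, 1187)]
short_plate_lead [(array([310., 220.]), 0.82, 923), (array([400., 213.]), 0.7, 729)]
dark_bottle [(array([364., 176.]), 0.87, 405)]
sample_tub [(array([254., 195.]), 0.56, 1447)]
marker [(array([358., 256.]), 0.9, 310), (array([365., 173.]), 0.52, 438)]
top [-0.07262615  0.56323786  0.87063052] [ 0.4164925  -0.04776302  0.95118959] [ 0.1602012  -0.02577534 -0.98674779]
ledge [(array([237., 203.]), 0.95, 7254)]
long_plate_lead [(array([255., 185.]), 0.61, 1657), (array([266., 213.]), 0.26, 1157)]
short_plate_lead [(array([266., 214.]), 0.71, 1170), (array([343., 266.]), 0.58, 1154)]
dark_bottle [(array([392., 213.]), 0.76, 242)]
sample_tub [(array([305., 140.]), 0.58, 1364)]
marker [(array([264., 258.]), 0.75, 350)]
wrist [-0.59907649 -0.03462724  0.39066216] [ 0.22123575 -0.56308857  0.38300733] [-0.2822229  -0.06799841 -0.95693597]
ledge []
long_plate_lead []
short_plate_lead []
dark_bottle []
sample_tub []
marker []
1.05
```

View pics/top0.png

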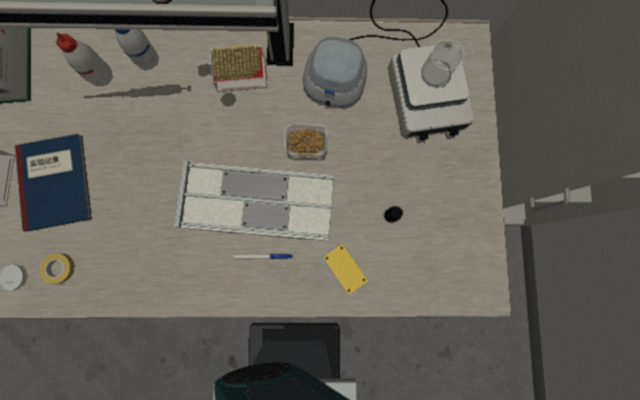

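View pics/side0.png

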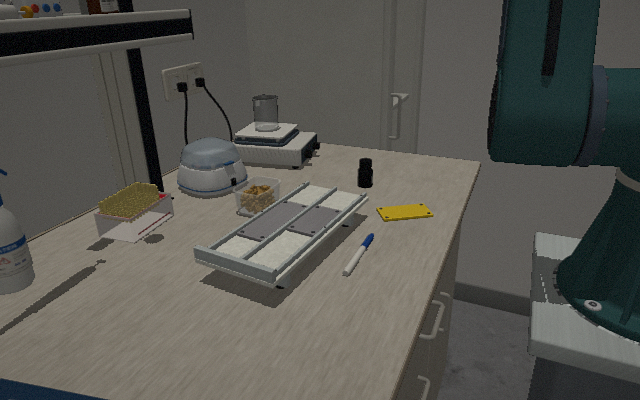

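Run:
```python
import cv2
a=cv2.imread("pics/top0.png")[120:300,130:420];cv2.imwrite("pics/top0c.png",cv2.resize(a,(783,486),interpolation=cv2.INTER_CUBIC))
a=cv2.imread("pics/side0.png")[150:300,180:430];cv2.imwrite("pics/side0c.png",cv2.resize(a,(800,480),interpolation=cv2.INTER_CUBIC))
```

```text
(no output)
```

View pics/top0c.png

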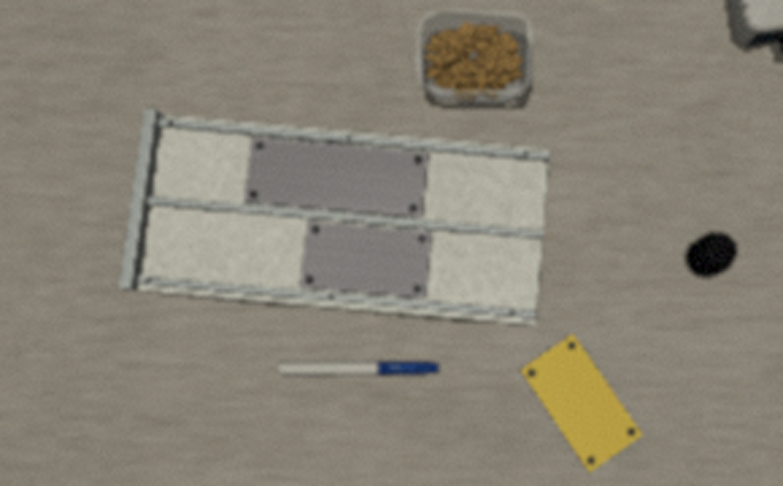

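View pics/side0c.png

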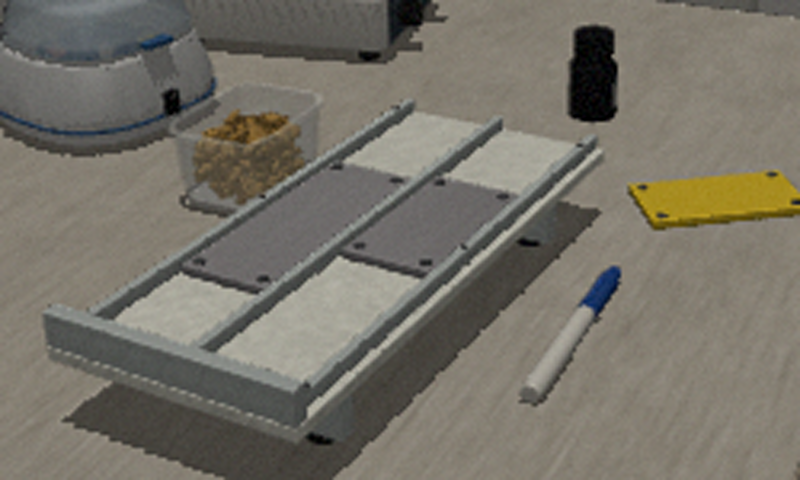

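The top view shows grey long plate (255,185) in the far lane and the grey short plate (266,214) in the near lane. The yellow look-alike (343,266) lies on the worktop and is excluded. The marker is at (264,258), the tub at (305,140) and the bottle at (392,213). The side crop agrees. Next I'll measure positions from both views.

```bash
cat > h.py <<'E'
import numpy as np,cv2
def onplane(c,px,z):
    px=np.atleast_2d(px).astype(float)
    d=np.c_[px,np.ones(len(px))]@np.linalg.inv(c["intrinsics"]).T@c["R"]
    o=-c["R"].T@c["t"]; return o+d*((z-o[2])/d[:,2])[:,None]
def cloud(c,m):
    v,u=np.nonzero(m&(c["range_z"]>0)); z=c["range_z"][v,u]
    p=np.c_[u,v,np.ones(len(u))]@np.linalg.inv(c["intrinsics"]).T*z[:,None]
    return (p-c["t"])@c["R"]
def rect(c,m,z):
    v,u=np.nonzero(m); P=onplane(c,np.c_[u,v],z)[:,:2]
    return cv2.minAreaRect((P*1000).astype(np.float32))
E
python3 - <<'E'
from bench import *
from h import *
for n in ["top","side"]:
    c=capture(n)
    for q,z in [("ledge",.045),("long_plate_lead",.051),("short_plate_lead",.051),("sample_tub",.054),("marker",.014),("dark_bottle",.06)]:
        for d in silhouettes(n,q)[:2]:
            P=cloud(c,d["region"])
            r=rect(c,d["region"],z)
            print(n,q,round(d["conf"],2),"rect",np.round(r[0],1),np.round(r[1],1),round(r[2],1),"depth z pct",np.round(np.percentile(P[:,2],[5,50,95]),4),"med",np.round(np.median(P,0),4))
            if "plate" in q or q=="ledge": print("   ",np.round(cv2.boxPoints(r),1).tolist(), 'depthrect',cv2.minAreaRect((P[:,:2]*1000).astype(np.float32)))
            if n=="top" and "plate" in q: np.save(f"m_{q}_{int(d['xy'][1])}.npy",d["region"])
E
```

```text
top ledge 0.89 rect [555.2  70.9] [347.7 152.9] 84.9 depth z pct [0.0428 0.0459 0.0584] med [0.5488 0.1032 0.0459]
    [[463.70001220703125, -95.5], [616.0, -109.0999984741211], [646.7999877929688, 237.1999969482422], [494.5, 250.8000030517578]] depthrect ((559.9901733398438, 77.19023895263672), (364.248046875, 160.11138916015625), 85.20317840576172)
top long_plate_lead 0.6 rect [587.8  72.3] [151.3  57.5] 84.2 depth z pct [0.0487 0.0513 0.054 ] med [0.5874 0.0716 0.0513]
    [[551.5999755859375, -0.0], [608.7999877929688, -5.800000190734863], [624.0999755859375, 144.60000610351562], [566.9000244140625, 150.5]] depthrect ((588.8731079101562, 73.18888092041016), (152.917236328125, 58.464168548583984), 84.5495376586914)
top short_plate_lead 0.75 rect [ 401.8 -132. ] [100.5  54.3] 33.7 depth z pct [0.0033 0.0062 0.009 ] med [ 0.401  -0.1356  0.0062]
    [[344.8999938964844, -137.3000030517578], [375.0, -182.39999389648438], [458.6000061035156, -126.80000305175781], [428.6000061035156, -81.5999984741211]] depthrect ((400.8919982910156, -136.62646484375), (106.15521240234375, 57.764953613
[... 2030 characters left out ...]
t [0.0467 0.0489 0.05  ] med [0.5165 0.0556 0.0489]
    [[483.29998779296875, 0.8999999761581421], [538.9000244140625, -3.5999999046325684], [547.9000244140625, 106.5999984741211], [492.29998779296875, 111.19999694824219]] depthrect ((518.1741943359375, 46.21853256225586), (107.53221130371094, 59.33033752441406), 84.54964447021484)
side sample_tub 0.87 rect [670.1   2.6] [ 96.3 197.5] 26.8 depth z pct [0.0092 0.0384 0.0521] med [ 0.6897 -0.0268  0.0384]
side marker 0.82 rect [422.5  69.3] [ 12.6 142.5] 0.2 depth z pct [0.0036 0.0085 0.0114] med [0.4254 0.0707 0.0085]
side dark_bottle 0.79 rect [ 501.  -182.4] [ 31.4 175.5] 20.2 depth z pct [0.0009 0.0329 0.0634] med [ 0.5192 -0.2354  0.0329]
```

```bash
cat >> h.py <<'E'
M=np.array([.5399,-.1023]); yaw=np.radians(-5.2)
ex=np.array([np.cos(yaw),np.sin(yaw)]); ey=np.array([-np.sin(yaw),np.cos(yaw)])
def W(x,y,z): return [*(M+x*ex+y*ey),z]
def L(p): 
    d=np.asarray(p)[...,:2]-M; return np.stack([d@ex,d@ey],-1)
Q=[np.cos(yaw/2),np.sin(yaw/2),0.,0.]
Q2=[np.cos((yaw+np.pi)/2),np.sin((yaw+np.pi)/2),0.,0.]
E
python3 - <<'E'
from bench import *
from h import *
for q in (Q,Q2): print([None if (s:=inverse_kinematics(W(.0335,y,.12),q)) is None else np.round(s,2) for y in (.285,.1)])
print(np.round(current_joint_pos(),2))
E
```

```text
[array([ 0.18,  0.47,  1.54, -0.  ,  1.14,  0.27]), array([-0.13,  0.41,  1.64, -0.  ,  1.1 , -0.04])]
[array([ 0.18,  0.47,  1.54, -0.  ,  1.14, -2.87]), None]
[-1.44  0.36  1.51 -0.    1.27 -0.12]
```

Run:
```python
from bench import *
from h import *
move_gripper(.012)
move_ptp(W(.0,.13,.25),Q)
c=capture("wrist"); cv2.imwrite("pics/w1.png",c["image"]); np.savez("w1.npz",**c)
for q,z in [("long_plate_lead",.051),("short_plate_lead",.051)]:
    for d in silhouettes("wrist",q)[:2]:
        r=rect(c,d["region"],z); P=cloud(c,d["region"])
        print(q,d["conf"],r,"z",np.median(P[:,2]),np.round(L(cv2.boxPoints(r)/1000)*1000,1).tolist())
print(current_clock(),current_position())
```

```text
long_plate_lead 0.78 ((585.4019775390625, 73.48468017578125), (148.28379821777344, 55.37891387939453), 85.25220489501953) z 0.04909778501667472 [[2.3, 104.8], [57.7, 105.3], [56.5, 253.5], [1.1, 253.1]]
short_plate_lead 0.95 ((415.9783630371094, -106.55767822265625), (96.06524658203125, 51.12771224975586), 33.62782287597656) z 0.003910234357438536 [[-176.5, -25.7], [-144.4, -65.5], [-69.6, -5.3], [-101.6, 34.6]]
short_plate_lead 0.6 ((549.6318969726562, 50.33946228027344), (301.38604736328125, 148.4647674560547), 85.00394439697266) z 0.04342377884120904 [[-77.8, 1.9], [70.6, 2.5], [69.6, 303.8], [-78.9, 303.3]]
5.725 [0.55173335 0.02648857 0.2499076 ]
```

View pics/w1.png

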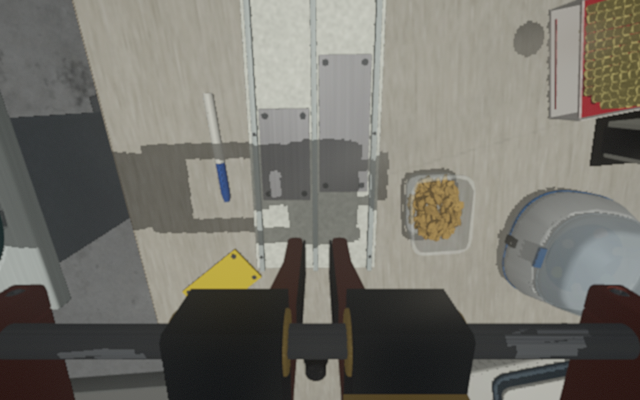

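The wrist view shows the long plate at (345,120), the short plate at (285,150), the marker at (218,145), the tub at (437,208) and the open end at row 268. Both views agree to about 3 mm. I'll push the long plate first, stopping a little short so I can measure.

Run:
```python
from bench import *
from h import *
c=np.load("w1.npz"); print("mouth corners",np.round(L(onplane(c,[[262,268],[372,267]],.046))*1000,1))
X=.031
move_ptp(W(X,.285,.11),Q)
servo_line(W(X,.285,.062),rate=.15)
hit=servo_line(W(X,.285,.038),rate=.02,contact_N=3)
p=current_position(); print(hit,p,current_force(),current_clock())
z=p[2]+.0022
servo_line(W(X,.285,z),rate=.03)
print(current_position(),current_force())
hit=servo_line(W(X,.135,z),rate=.06,contact_N=8)
print(hit,current_position(),L(current_position()),current_force(),current_clock())
c=capture("top"); cv2.imwrite("pics/t2.png",c["image"])
for d in silhouettes("top","long_plate_lead")[:1]:
    r=rect(c,d["region"],.051); print(d["conf"],np.round(L(cv2.boxPoints(r)/1000)*1000,1).tolist(),np.median(cloud(c,d["region"])[:,2]))
```

```text
mouth corners [[-70.2   2.4]
 [ 69.5   3.7]]
False [0.59673956 0.17874194 0.03817048] [ 0.4662927  -0.46070479 -0.07511265] 8.3917
[0.59685317 0.17875966 0.04069335] [-0.88418867 -0.70355809 -0.10064111]
False [0.58301257 0.02954665 0.04036762] [0.03098554 0.13521142] [-0.34052952 -0.72950977  0.5377729 ] 11.2917
0.65 [[3.6, 181.3], [60.6, 182.0], [59.8, 254.6], [2.8, 253.9]] 0.05137687753174118
```

View pics/t2.png

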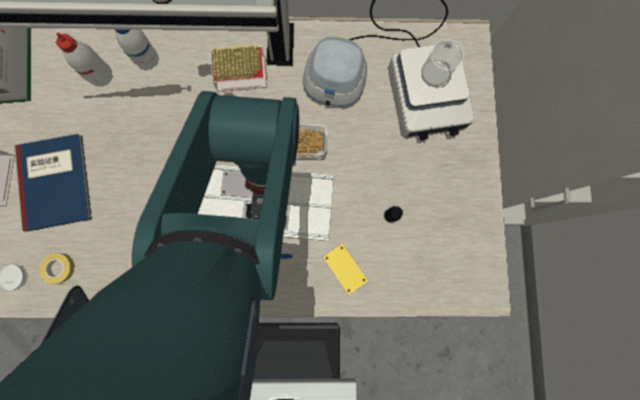

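The plate has not moved: its trailing end is still at 254 mm and I felt no contact, although the TCP read below the board. I need to see where the fingertips really are.

Run:
```python
from bench import *
from h import *
print(current_finger_gap())
for n in("wrist","side"):
    c=capture(n); im=c["image"]
    if n=="side": im=cv2.resize(im[140:290,190:440],(800,480),interpolation=cv2.INTER_CUBIC)
    cv2.imwrite(f"pics/{n}3.png",im); np.savez(f"{n}3.npz",**c)
```

```text
0.012299284142615998
```

View pics/wrist3.png

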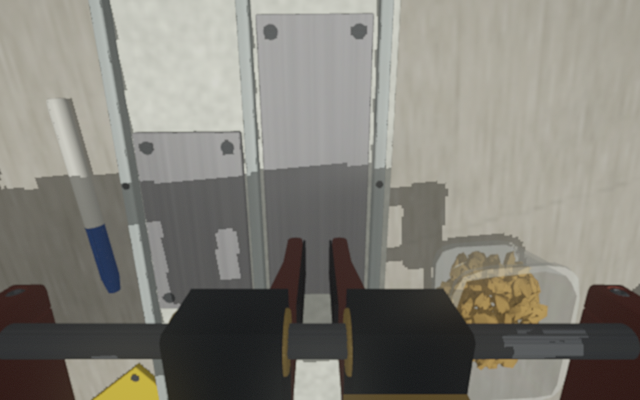

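View pics/side3.png

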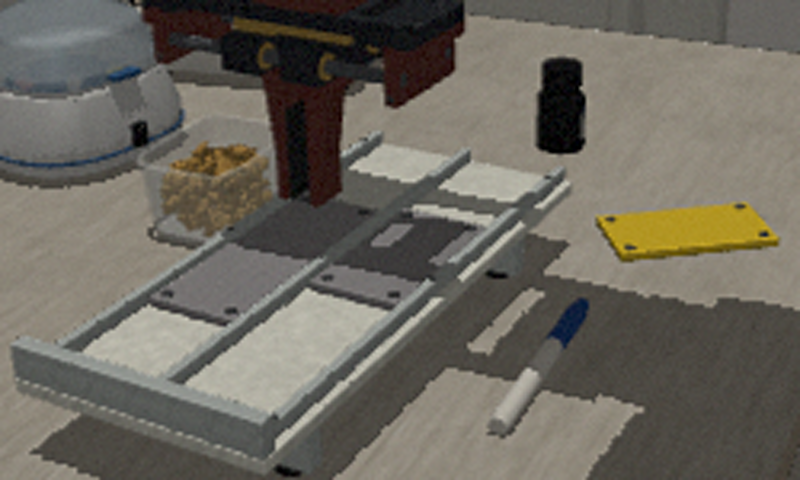

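```bash
python3 - <<'E'
from h import *
c=dict(np.load("side3.npz")); 
u0,v0=190+np.array([275,350])*250/800,140+np.array([60,215])*150/480
m=np.zeros((400,640),bool); m[int(v0[0]):int(v0[1]),int(u0[0]):int(u0[1])]=1
hsv=cv2.cvtColor(c["image"],cv2.COLOR_BGR2HSV)
red=(c["image"][...,2].astype(int)-c["image"][...,1]>25)&m
P=cloud(c,red); print(len(P)); 
o=np.argsort(P[:,2])[:25]; print(np.round(np.c_[P[o],L(P[o])],4))
E
python3 -c "
from bench import *
print(current_joint_pos(),current_position(),current_force(),current_torque())"
```

```text
106
[[0.5711 0.0371 0.0665 0.0184 0.1417]
 [0.5733 0.0407 0.0677 0.0203 0.1455]
 [0.5927 0.0401 0.0681 0.0397 0.1466]
 [0.568  0.0227 0.069  0.0167 0.1271]
 [0.5934 0.0387 0.0694 0.0405 0.1453]
 [0.595  0.0397 0.0696 0.042  0.1464]
 [0.5702 0.0423 0.0709 0.0171 0.1467]
 [0.5933 0.0387 0.0715 0.0404 0.1452]
 [0.5705 0.0415 0.0725 0.0175 0.146 ]
 [0.5931 0.0387 0.0736 0.0402 0.1452]
 [0.5947 0.0397 0.0738 0.0417 0.1464]
 [0.5728 0.0411 0.074  0.0197 0.1458]
 [0.5683 0.0415 0.075  0.0152 0.1458]
 [0.5698 0.0427 0.0752 0.0166 0.1471]
 [0.5693 0.0393 0.0779 0.0165 0.1437]
 [0.5727 0.0408 0.078  0.0197 0.1455]
 [0.5952 0.0381 0.0791 0.0424 0.1448]
 [0.5699 0.0381 0.0793 0.0171 0.1425]
 [0.5682 0.0333 0.0816 0.0159 0.1376]
 [0.5709 0.0398 0.0819 0.018  0.1443]
 [0.5677 0.0301 0.0824 0.0157 0.1343]
 [0.5917 0.0401 0.0826 0.0387 0.1465]
 [0.5924 0.0388 0.084  0.0395 0.1453]
 [0.594  0.0397 0.084  0.041  0.1463]
 [0.5736 0.0422 0.0845 0.0205 0.147 ]]
[-6.78659363e-02  5.13501411e-01  1.70102738e+00  2.04017326e-05
  9.27074450e-01  2.27207456e-02] [0.58300385 0.0294387  0.04035767] [ 0.54100285 -0.01260969  0.5418221 ] [-0.07278373 -0.12661028 -0.00875195]
```

The TCP reading was z=0.040, but the side view puts the fingertips near z≈0.064. The real tips therefore sit about 24 mm behind the stated TCP. I'll go back and find the board by touch.

Run:
```python
from bench import *
from h import *
X=.031
servo_line(W(X,.135,.06),rate=.15)
servo_line(W(X,.287,.06),rate=.2)
servo_line(W(X,.287,.032),rate=.12)
sleep(.2); print(current_force())
hit=servo_line(W(X,.287,.008),rate=.02,contact_N=3)
p=current_position(); print(hit,p,current_force(),current_clock())
c=capture("side"); cv2.imwrite("pics/s4.png",cv2.resize(c["image"][140:290,190:440],(800,480),interpolation=cv2.INTER_CUBIC))
```

```text
[0.60298701 0.22936758 0.00105408]
True [0.59668174 0.18070208 0.01829995] [-0.31266987 -0.20022487  6.28686995] 14.0083
```

View pics/s4.png

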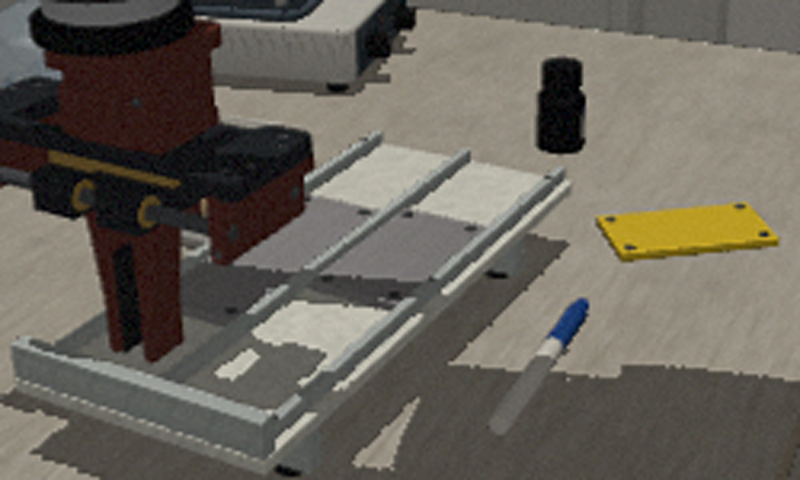

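Contact at z=0.0183, and the picture shows both tips on the board behind the long plate. Raise 2 mm and push.

```bash
cat >> h.py <<'E'
def look(spot,cap,q,n="top",z=.051):
    c=cap(n)
    for d in spot(n,q)[:2]:
        r=rect(c,d["region"],z); print(n,q,round(d["conf"],2),np.round(L(cv2.boxPoints(r)/1000)*1000,1).tolist(),"z",round(float(np.median(cloud(c,d["region"])[:,2])),4))
    return c
E
python3 - <<'E'
from bench import *
from h import *
X=.031; z=.0183+.002
servo_line(W(X,.287,z),rate=.03)
print(current_position(),current_force())
hit=servo_line(W(X,.23,z),rate=.06,contact_N=8)
print(hit,L(current_position()),current_force())
c=look(silhouettes,capture,"long_plate_lead","wrist")
if not hit:
    hit=servo_line(W(X,.145,z),rate=.05,contact_N=8)
    print(hit,L(current_position()),current_position()[2],current_force(),current_clock())
c=look(silhouettes,capture,"long_plate_lead","wrist"); cv2.imwrite("pics/w5.png",c["image"])
c=look(silhouettes,capture,"long_plate_lead","side"); cv2.imwrite("pics/s5.png",cv2.resize(c["image"][140:290,190:440],(800,480),interpolation=cv2.INTER_CUBIC))
c=look(silhouettes,capture,"long_plate_lead","top");
E
```

```text
[0.59680725 0.18072113 0.02019652] [ 0.86784134 -0.32887073  0.38189038]
False [0.03109248 0.23016805] [ 0.04561098 -0.7394354  -0.90686292]
wrist long_plate_lead 0.74 [[1.7, 142.9], [57.6, 143.0], [57.5, 222.2], [1.6, 222.2]] z 0.0491
False [0.03097924 0.14507418] 0.02029590448937381 [0.54052373 0.12976623 0.70528399] 17.3583
wrist long_plate_lead 0.65 [[2.2, 57.9], [56.5, 58.0], [56.4, 138.4], [2.1, 138.3]] z 0.0491
side long_plate_lead 0.86 [[-2.5, -12.2], [54.6, -13.9], [59.3, 141.5], [2.2, 143.2]] z 0.049
top long_plate_lead 0.64 [[1.4, -16.4], [60.0, -16.3], [59.8, 112.1], [1.2, 112.0]] z 0.0513
```

View pics/s5.png

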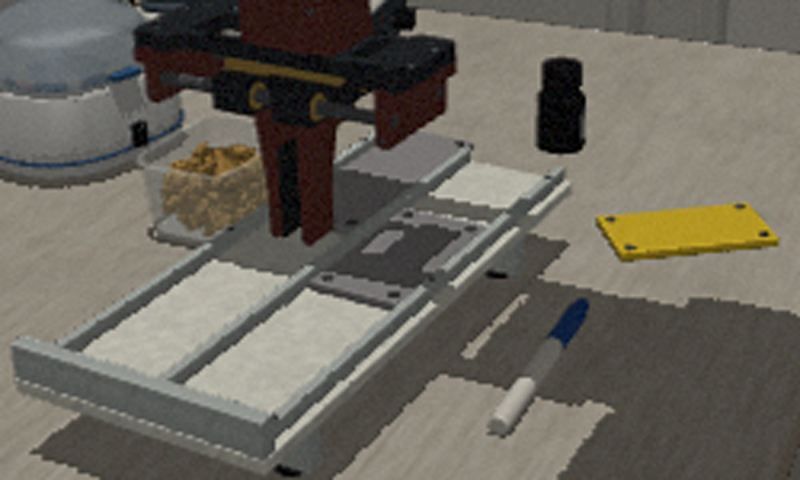

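View pics/w5.png

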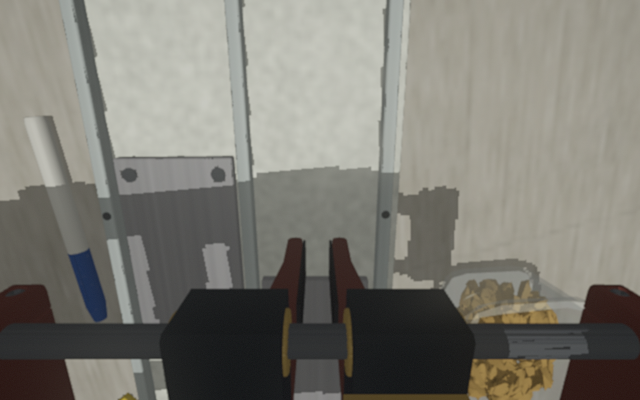

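The long plate moved cleanly and its lead is now about 15 mm past the mouth: −16.4 from the top view, about −15 from the wrist view. Another 35 mm.

Run:
```python
from bench import *
from h import *
X=.031; z=.0203
hit=servo_line(W(X,.110,z),rate=.04,contact_N=8)
print(hit,L(current_position()),current_force(),current_clock())
servo_line(W(X,.125,z),rate=.08)
servo_line(W(X,.125,.07),rate=.15)
X=-.0345
move_ptp(W(X,.235,.07),Q)
c=look(silhouettes,capture,"long_plate_lead","wrist")
c=look(silhouettes,capture,"long_plate_lead","top"); c=look(silhouettes,capture,"short_plate_lead","wrist"); cv2.imwrite("pics/w6.png",c["image"])
servo_line(W(X,.235,.032),rate=.15)
sleep(.2)
hit=servo_line(W(X,.235,.008),rate=.02,contact_N=3)
p=current_position(); print(hit,p,current_force(),current_clock())
if hit and .014<p[2]<.024:
    z=p[2]+.002
    servo_line(W(X,.235,z),rate=.03)
    hit=servo_line(W(X,.110,z),rate=.05,contact_N=8)
    print(hit,L(current_position()),current_position()[2],current_force(),current_clock())
c=look(silhouettes,capture,"short_plate_lead","wrist"); 
c=look(silhouettes,capture,"short_plate_lead","side"); cv2.imwrite("pics/s6.png",cv2.resize(c["image"][140:290,190:440],(800,480),interpolation=cv2.INTER_CUBIC))
c=look(silhouettes,capture,"short_plate_lead","top"); cv2.imwrite("pics/t6.png",c["image"])
```

```text
False [0.03097523 0.10996857] [ 0.82041493  0.22457325 -0.3558585 ] 18.6833
top long_plate_lead 0.69 [[2.9, -52.0], [59.5, -52.2], [60.0, 97.6], [3.5, 97.8]] z 0.0514
wrist short_plate_lead 0.94 [[-65.3, 202.0], [-54.2, 93.6], [-15.9, 97.5], [-27.0, 205.9]] z 0.049
True [0.52674715 0.13485948 0.01826713] [-0.61450303 -0.28776967  6.18219434] 21.725
False [-0.03446526  0.11005858] 0.02028060881218184 [-0.18321634  0.88618816  0.57384176] 24.625
wrist short_plate_lead 0.65 [[-64.3, 22.9], [-9.6, 23.0], [-9.7, 103.3], [-64.4, 103.3]] z 0.0491
side short_plate_lead 0.62 [[-64.0, -2.5], [-11.4, 0.5], [-17.8, 112.0], [-70.4, 109.0]] z 0.049
side short_plate_lead 0.59 [[-225.4, 40.8], [-188.2, -3.9], [-115.0, 57.1], [-152.2, 101.8]] z 0.0039
top short_plate_lead 0.66 [[-190.5, -53.5], [-155.8, -96.1], [-77.4, -32.4], [-112.1, 10.3]] z 0.0061
top short_plate_lead 0.62 [[-65.3, -6.1], [-7.0, -6.4], [-6.7, 57.0], [-65.0, 57.3]] z 0.0513
```

View pics/s6.png

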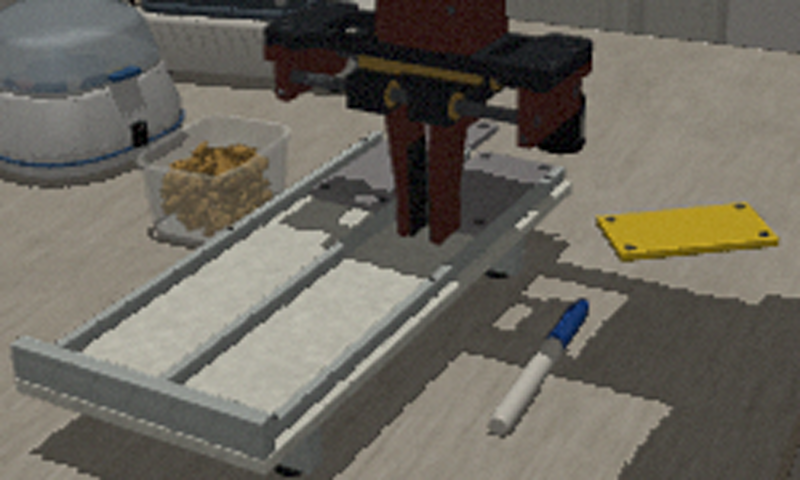

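View pics/t6.png

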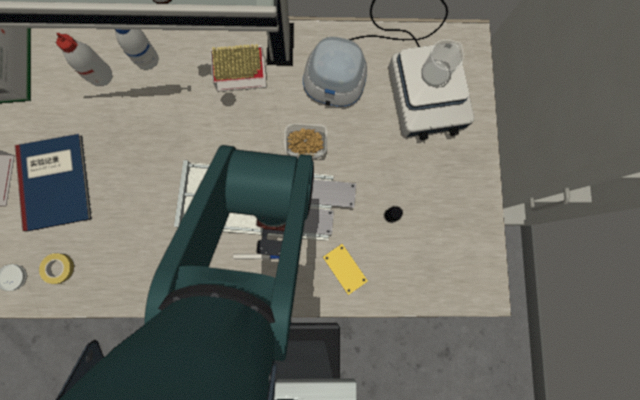

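The long plate now has its lead at −52. The short plate's lead is at −6, so it needs 29.5 mm more.

Run:
```python
from bench import *
from h import *
X=-.0345; z=.0203
hit=servo_line(W(X,.0805,z),rate=.04,contact_N=8)
print(hit,L(current_position()),current_clock())
servo_line(W(X,.095,z),rate=.08)
servo_line(W(X,.095,.12),rate=.15)
servo_line(W(X-.06,.30,.25),rate=.25)
for n in("top","side"):
    for q in("long_plate_lead","short_plate_lead"): c=look(silhouettes,capture,q,n)
    cv2.imwrite(f"pics/{n}7.png",c["image"]); np.savez(f"{n}7.npz",**c)
    for q in("dark_bottle","sample_tub","marker"): print(q,[np.round(d["xy"]) for d in silhouettes(n,q)[:1]])
print(current_clock())
a=cv2.imread("pics/top7.png")[120:300,130:420];cv2.imwrite("pics/top7c.png",cv2.resize(a,(783,486),interpolation=cv2.INTER_CUBIC))
a=cv2.imread("pics/side7.png")[150:300,180:430];cv2.imwrite("pics/side7c.png",cv2.resize(a,(800,480),interpolation=cv2.INTER_CUBIC))
```

```text
False [-0.03452781  0.08039179] 25.8167
top long_plate_lead 0.86 [[2.0, -51.7], [61.0, -52.1], [61.9, 97.5], [2.9, 97.8]] z 0.0513
top short_plate_lead 0.85 [[-65.1, -36.3], [-7.6, -36.4], [-7.3, 68.1], [-64.8, 68.2]] z 0.0512
top short_plate_lead 0.72 [[-191.1, -53.9], [-157.5, -95.2], [-79.4, -31.6], [-113.0, 9.6]] z 0.0062
dark_bottle [array([389., 213.])]
sample_tub [array([305., 139.])]
marker [array([259., 256.])]
side long_plate_lead 0.59 [[-7.8, -46.2], [54.8, -47.3], [57.7, 110.2], [-5.0, 111.4]] z 0.049
side short_plate_lead 0.8 [[-71.1, -33.1], [-9.7, -32.8], [-10.1, 82.6], [-71.6, 82.3]] z 0.049
dark_bottle [array([366., 174.])]
sample_tub [array([254., 194.])]
marker [array([355., 258.])]
28.8167
```

View pics/top7c.png

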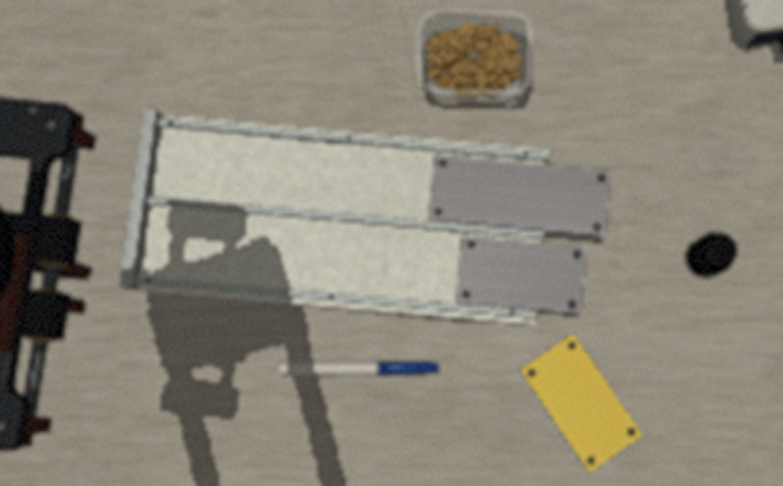

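View pics/side7c.png

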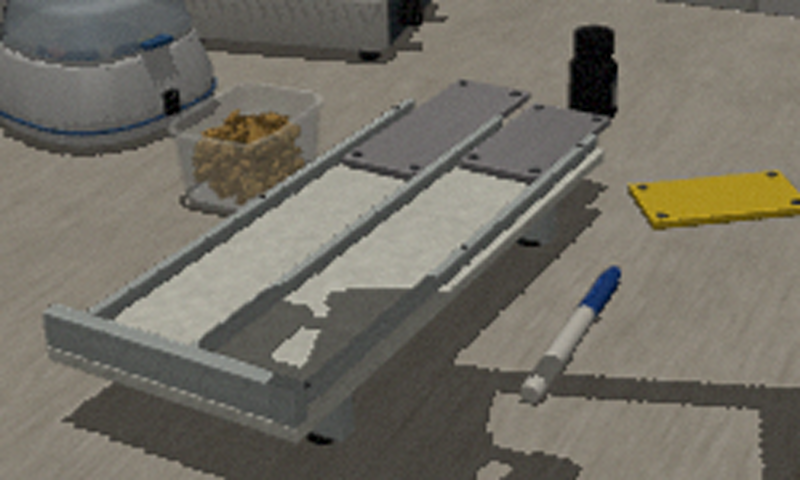

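The crops show both grey plates flat in their lanes and sticking out past the open end, at (520,200) and (520,275) in the top crop. The bottle, tub and marker appear in the same places as before.

```bash
python3 -c "
from bench import *
print(current_qvel(),current_clock()); close_job()"
```

```text
[ 6.78351657e-04  9.48909320e-04  1.87253376e-03  9.57070488e-05
  1.49688364e-03 -7.38628220e-04] 28.8167
the job is handed in; nothing more can be done
```

I pushed both grey plates along their lanes with the fingertips, then moved the arm clear and handed the job in at about 29 s of the 54 s allowed.

| Plate | Top view, past the open end | Pixel ratio | Allowed |
|---|---|---|---|
| Long | 52 mm | 52 mm | 35–65 mm |
| Short | 36 mm | 35.5 mm | 23–47 mm |

In the last pictures both plates lay flat (tops at about z 0.049–0.051 m) and straight in their lanes. The bottle, tub and marker showed no visible shift in the pictures. Their reported centres moved by 1–5 pixels; the largest, the marker in the top view, is roughly 11 mm. The yellow look-alike was left alone.

**What failed or disagreed:**
- **First push:** it passed over the long plate without touching it, because the real fingertips sit about 27 mm behind the stated TCP. I then found the board by touch and redid the push.
- **Open end:** the wrist view puts it about 3 mm further in than the top view. The overhangs would then be about 55 and 39 mm, still within limits.
- **Side view:** it gave about 47 and 33 mm, also within limits. Its outlines are coarser.

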